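# Set out the breakfast board from the lazy Susan

## Task

Turn the lazy Susan until the red-lidded jam jar, still in its bay, stands in front of the yellow pointer; then take that jar out and stand it in the middle of the round cork coaster, leaving the yellow-lidded honey jar in its bay. Stand the blue sugar pot in the middle of the square dark slate coaster and put its green lid squarely on it. Stand the black pepper mill upright on the marble board itself, midway between the jam jar and the sugar pot (on the brass dot), and knock none of these things over.

Things in the scene. Friction and masses are not known exactly. Their poses are not given: they have to be found in the camera images.
- susan_base: Fixed foot of the lazy Susan: dark steel disc, 180 mm across, 12 mm high, hidden under the platter but for a yellow pointer tab (24 mm wide, 10 mm high) that sticks out along its -x axis, 125 to 175 mm from the axis. Origin: on the turning axis at counter level. Left or right on the counter; the pointer is towards the robot, up to 0.25 rad askew.
- platter: Lazy Susan platter: wooden disc, 260 mm across, 16 mm thick; turns either way about its z (up) with 0.06 N m drag, no stops within a turn. Origin: axis, underside, 12 mm above the counter. Bays (rings 60 mm inside, 6 mm high) 92 mm out on +x, +y, -x, -y. Central handle to turn it: black bar 56 mm along x, 14 mm thick along y, 85 to 113 mm above the origin, on a 16 mm stem; grip it across y.
- jam: Loose jam jar, dark red with a bright red lid: upright cylinder 48 mm in diameter (lid 46 mm), 68 mm high. Origin: centre of its underside. About 200 g. Starts in the platter's +x or -x bay (underside 16 mm above the platter's origin), 1.0 to 2.2 rad of turning away from the pointer, on either side.
- honey: Loose honey jar, amber with a yellow lid, same shape and size as the jam jar, in the bay straight across the platter from it (the +y and -y bays are empty). Origin: centre of its underside. It stays in its bay.
- board: Fixed white marble serving board, 160 mm (its x) by 290 mm (its y), 12 mm thick, with a flush 30 mm brass dot at its centre. Origin: centre of its underside, on the counter. Its top is 12 mm above that. Lies on the other side of the counter from the lazy Susan, yaw up to 0.2 rad.
- cork_coaster: Fixed round cork coaster, 80 mm across, 4 mm thick, on the marble board, 95 mm from the board's centre along its y, at one end or the other. Origin: centre of its underside; its top is 16 mm above the counter.
- slate_coaster: Fixed square dark grey slate coaster, 76 mm wide, 4 mm thick, on the marble board's other end, 95 mm from the board's centre. Origin: centre of its underside; its top is 16 mm above the counter.
- pot: Loose open blue ceramic sugar pot, upright: round, 54 mm in diameter at the foot, 56 mm at the rim, 60 mm high, wall 4 mm (mouth about 48 mm), empty. Origin: centre of its underside. About 150 g. On the counter.
- pot_lid: Loose green plastic lid of the sugar pot: plug 38 mm in diameter and 6 mm high underneath, disc 60 mm in diameter and 8 mm thick above, round knob 20 mm in diameter and 24 mm high on top (38 mm in all). Origin: centre of the plug's underside; seated, the disc rests on the rim and the origin is 54 mm above the pot's. About 40 g. Starts right way up on the counter.
- mill: Loose black pepper mill, upright, a turned shape 114 mm high: foot 44 mm in diameter up to 30 mm, waist 32 mm in diameter from 50 to 85 mm above its underside (grip it there), 38 mm at 97 mm. Origin: centre of its underside. About 150 g. On the counter.
Not all that is in view belongs to the job. Of the things like the pot_lid, leave any that is pink or purple; of the rest the smaller one is meant.

How it is judged:
On the way:
1. the lazy Susan has been turned so that the jam jar, still in its bay, stands in front of the yellow pointer (within 16 mm sideways) (y of jam in the frame of susan_base between -0.016 and 0.016 m and x of jam in the frame of susan_base below -0.07 m and y of jam in the frame of platter between -0.02 and 0.02 m and z of jam in the frame of platter between 0.011 and 0.021 m), for 0.2 s.
At the end, for the whole second after the job is handed in: Jam jar upright on the cork coaster and pot upright on the slate one (centres within 14 mm), lid seated level on the pot (9 mm), mill upright on the marble within 15 mm of the board's centre each way, honey jar upright in its own bay; all at rest (horizontal distance between jam and cork_coaster below 0.014 m and z of jam in the frame of board between 0.012 and 0.02 m and horizontal distance between pot and slate_coaster below 0.014 m and z of pot in the frame of board between 0.012 and 0.02 m and horizontal distance between pot_lid and pot below 0.009 m and z of pot_lid in the frame of pot between 0.05 and 0.058 m and x of mill in the frame of board between -0.015 and 0.015 m and y of mill in the frame of board between -0.015 and 0.015 m and z of mill in the frame of board between 0.008 and 0.016 m and horizontal distance between honey and platter between 0.08 and 0.104 m and y of honey in the frame of platter between -0.02 and 0.02 m and z of honey in the frame of platter between 0.011 and 0.021 m and angle between each of jam, pot, pot_lid, mill, honey's own z axis and vertical below 0.1 rad and linear speed of each of jam, pot, pot_lid, mill, honey below 0.02 m/s and angular speed of each of jam, pot, pot_lid, mill below 0.2 rad/s); the robot touches nothing.
It fails at once if the jam jar, honey jar, sugar pot or pepper mill is knocked over (tilted by more than 1 rad) (angle between any of jam, honey, pot, mill's own z axis and vertical above 1 rad).
It fails at once if the honey jar is lifted out of its bay (z of honey in the frame of platter above 0.035 m).
It also fails if it takes over 125 s, if anything falls off the work surface, if the arm or the gripper's body presses on something with over 40 N, if the wrist force passes 120 N, or if a joint passes its speed limit or range.

## Robot

A 7-joint arm with a two-finger parallel gripper is mounted at the origin on the work surface. World frame = base frame: x ahead of the robot, y to its left, z up, the work surface at z = 0. Lengths are in m, angles in rad, forces in N, time in s.
With the tool pointing down it reaches from about 0.4 to 0.9 m from the base axis. Payload 5.5 kg.
Tool frame: the origin (TCP) lies midway between the tips of the shut fingers; the grasp point (between the pads) lies 19 mm behind it (bot.grip_depth is the distance from the TCP to the grasp point, in m); z points along the fingers, y is the direction in which the jaws open and shut (so a half turn about z gives the same grasp; the last joint's range is limited). The gripper opens to 92 mm and grips with 3 to 60 N. Pads are 19 mm wide; open, the fingers measure 130 mm over their backs; the gripper's body (75 mm by 190 mm) begins 47 mm behind the grasp point.
Start: joints at [-1.026, 0.501, -0.427, 1.55, 0.221, 1.138, -0.21], TCP at [0.181, 0.624, 0.199] pointing down, gripper open.
Joint ranges: [-2.88, 2.88], [-0.31, 2.03], [-1.54, 1.56], [0.2, 2.42], [-1.41, 4.55], [0.19, 2.02], [-2.57, 2.57]. Speed limits (rad/s): [2.57, 2.57, 3.14, 3.14, 3.14, 3.14, 3.14].

## Interface

Orientations are given as a 3x3 rotation matrix whose columns are the frame's x, y, z axes.
In Python, from bench import bot gives the robot as it stands.
- The arm moves only by the tool carry_out, never from a script. Its argument "targets" is a list that holds one entry, the list of rows, each a list of 4 numbers: the shift along the world's x, y, z in mm, then the turn about the world's z in rad. A call has 1 to 20 rows; each row is the pose to reach, as a shift and turn from the pose measured when the call began; what a row does not reach only later rows make up. A row lasts 1/8 s, in which the tool goes at most 62.5 mm and 10.7 degrees, less where a joint would pass 70% of its speed; a pose out of reach is approached as far as the arm can. A call with a gripper value outside its range is refused whole. "hand" is the finger opening in mm, from 0 to 91.8, set as the call begins (left out, the last holds). The fingers move at their own pace and stop on an object; "grip_force" is the grip in N (left out, the last holds). Time passes only in rows, so rows that repeat a pose let the fingers close. It gives the time, the measured TCP pose, the force and the opening at its end, in the units of the state.
- bot.observe(): the state, without advancing time (a new reading comes with each control period).
- bot.camera(name): name is "scene" or "side" or "wrist"; returns the picture (384x512x3 uint8, red, green, blue); there is no depth.
- bot.camera_params(name): a dict with "fovy" (degrees; the focal length in pixels is half the picture's height over the tangent of half this angle, whatever the lens; pixels are square), "cx", "cy" (the principal point, pixels), "extrinsics" (4x4, takes a point from camera to world coordinates); the wrist camera has in their place "mount" (4x4, takes a point from camera to tool coordinates, whose origin is the TCP and whose axes are the flange's). Camera axes: x right, y up, looking along -z (the intrinsics and any distortion apply to the point x, -y, -z); pixel columns grow to the right and rows downward; lengths in m; the calibration is good to about 2 mm. A picture is of the moment at which its call begins: read the wrist's pose just before it. camera_params takes no time and is no camera call.
- bot.job_done(): hands the job in, once; it reports no verdict.
The state is a dict: "t": time; "joints": joint angles; "dq": joint speeds; "tau": joint torques, N m; "position": TCP position; "tcp_rot": TCP orientation; "wrist_force": force on the tool from outside, world axes, zero at the start; "ft_torque": the same for the moment, N m; "gripper_width": finger opening in m.
Only numpy, scipy, OpenCV 4.12 (cv2) and the standard library are available. Lean on these libraries where they do the work, as an engineer would, in place of code of your own. Each camera call takes 0.05 s, during which the arm holds its last target. There are 200 camera calls.

## Working session

There is one attempt and no reset: what is moved stays moved. The work goes in short steps, Python scripts to look and compute and a tool call to move; the robot and the scene stay as the last step left them, time stands still between calls to the robot, and variables do not carry over. Pictures are saved under pics/ and viewed, about 12 in all and at most 16, crops included, and the job is handed in when it is done.

Besides the shell and the picture viewer there is one more tool, called by a JSON object that holds its "api" and its "payload". carry_out: Moves the arm, as the interface text tells. Its arguments: {"type":"object","properties":{"targets":{"type":"array"},"hand":{"type":"number"},"grip_force":{"type":"number"}},"required":["targets"]}

```bash
ls; mkdir -p pics; python3 - <<'E'
from bench import bot
import cv2,numpy as np
s=bot.observe();print(s)
for n in("scene","side","wrist"):
    p=bot.camera_params(n);print(n,p)
    if n!="wrist": cv2.imwrite(f"pics/{n}0.png",cv2.resize(bot.camera(n)[:,:,::-1],None,fx=1.5,fy=1.5,interpolation=cv2.INTER_CUBIC))
E
```

```text
pics
{'t': 0.0, 'joints': array([-1.02583462,  0.50179715, -0.42677971,  1.55143111,  0.2208262 ,
        1.13828547, -0.21032445]), 'dq': array([ 1.18964228e-03, -1.90665936e-03,  2.70051856e-03, -6.42378840e-04,
       -9.03771143e-05, -2.25466863e-04,  9.13099845e-04]), 'tau': array([ 2.62714357e-04, -5.66595912e+01, -5.81570327e+00, -2.79112118e+01,
       -6.86169136e-02,  3.09878611e-02,  1.84056526e-04]), 'position': array([0.18058541, 0.62364943, 0.19781703]), 'tcp_rot': array([[-9.60574743e-01,  2.78021339e-01, -5.46018850e-04],
       [ 2.78021874e-01,  9.60573093e-01, -1.78047045e-03],
       [ 2.94822365e-05, -1.86208013e-03, -9.99998266e-01]]), 'wrist_force': array([ 0.36408531,  0.14486634, -0.77784321]), 'ft_torque': array([ 0.00838405, -0.00040787,  0.02426864]), 'gripper_width': 0.09178851675682133}
scene {'fovy': 57.57688268505782, 'cx': 255.35375429620598, 'cy': 190.14083475790386, 'extrinsics': array([[ 0.7271358 , -0.46037466,  0.50924325,  0.94343601],
       [ 0.68639412,  0.50019037, -0.5278946 , -0.44694135],
       [-0.01168927,  0.73339264,  0.67970479,  0.
[... 154 characters left out ...]
583, 'extrinsics': array([[ 0.98141652,  0.11907648, -0.15047393,  0.36579859],
       [-0.19138906,  0.55082477, -0.81238064, -0.802736  ],
       [-0.01385066,  0.82608284,  0.56337847,  0.61287897],
       [ 0.        ,  0.        ,  0.        ,  1.        ]])}
wrist {'fovy': 63.88822480671891, 'cx': 257.46705646897885, 'cy': 192.6131904278934, 'mount': array([[-4.79074418e-04,  9.66581699e-01,  2.56358321e-01,
         6.84451603e-02],
       [ 9.99999730e-01,  3.20124651e-04,  6.61759910e-04,
         8.16590699e-04],
       [ 5.57578401e-04,  2.56358569e-01, -9.66581592e-01,
        -1.85165654e-01],
       [ 0.00000000e+00,  0.00000000e+00,  0.00000000e+00,
         1.00000000e+00]])}
```

View pics/scene0.png

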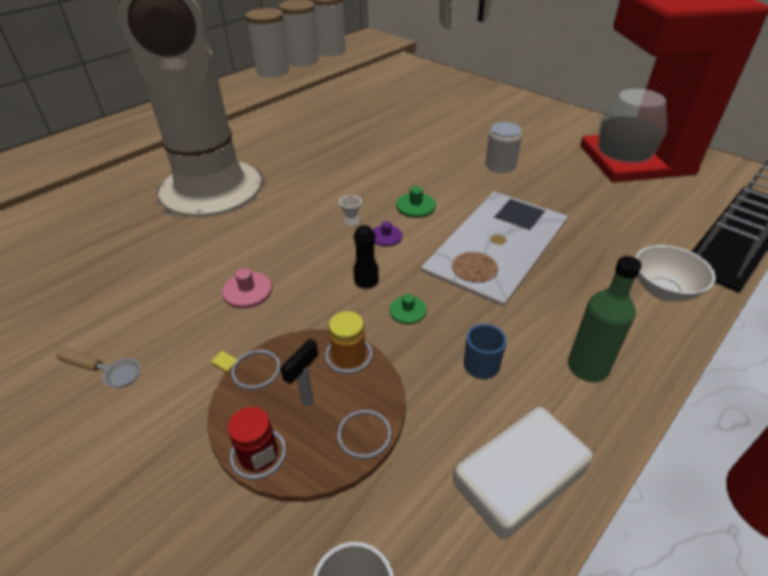

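View pics/side0.png

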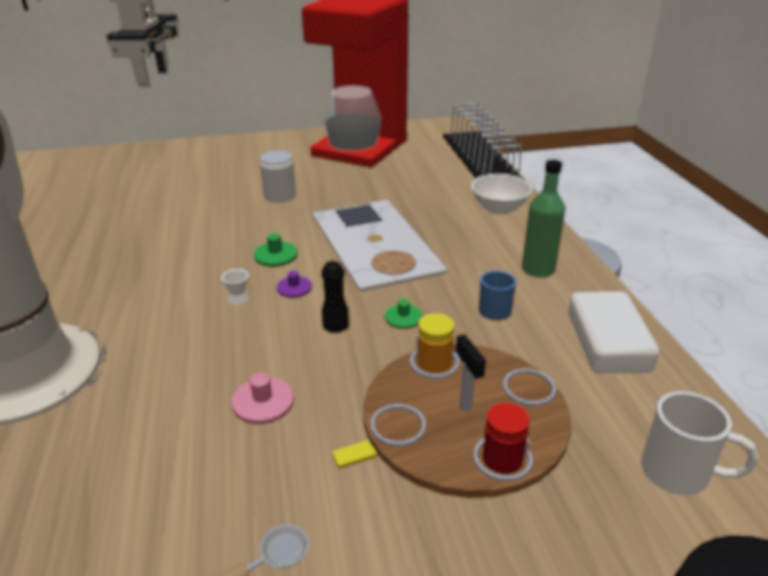

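Scene picture (768 px wide): jam at (252,440), honey (347,340), handle (299,360), pointer (224,361), pot (485,352), mill (366,258), board (497,245) with the cork coaster at (475,267) and the slate at (520,214). Candidates for the lid: green (408,308), green (416,203), pink (246,288) and purple (387,234). Pink and purple are excluded, so I'll measure both greens.

```bash
cat > h.py <<'E'
from bench import bot
import numpy as np,cv2
def cam(n,s=None):
    p=bot.camera_params(n)
    if n=="wrist":
        s=s or bot.observe();T=np.eye(4);T[:3,:3]=s["tcp_rot"];T[:3,3]=s["position"];E=T@p["mount"]
    else:E=p["extrinsics"]
    return E,192/np.tan(np.radians(p["fovy"]/2)),p["cx"],p["cy"]
def world(C,u,v,z,sc=1.,off=(0,0)):
    E,f,cx,cy=C;u=off[0]+(u+.5)/sc-.5;v=off[1]+(v+.5)/sc-.5
    d=E[:3,:3]@np.array([(u-cx)/f,-(v-cy)/f,-1]);o=E[:3,3];return (o+d*(z-o[2])/d[2])[:2]
def pix(C,P):
    E,f,cx,cy=C;q=E[:3,:3].T@(np.asarray(P,float)-E[:3,3]);return cx-f*q[0]/q[2],cy+f*q[1]/q[2]
E
python3 - <<'E'
from h import *
S=cam("scene");D=cam("side")
pts=dict(jamtop=(.096,(250,422),(508,415)),honeytop=(.096,(347,322),(436,324)),bayA=(.03,(256,369),(398,424)),bayB=(.03,(364,434),(529,386)),
handle=(.118,(299,361),(470,356)),pointer=(.010,(224,361),(352,454)),
greenA=(.014,(408,308),(403,316)),gA_L=(.01,(390,309),(385,317)),gA_R=(.01,(426,309),(422,317)),
greenB=(.014,(416,204),(276,252)),gB_L=(.01,(396,205),(254,253)),gB_R=(.01,(437,205),(298,253)),
pottop=(.06,(485,337),(497,284)),millbase=(0.004,(366,280),(335,324)),milltop=(.114,(364,230),(333,267)),dot=(.012,(498,239),(375,238)),cork=(.016,(475,267),(394,262)),slate=(.016,(520,214),(360,216)))
W={}
for k,(z,a,b) in pts.items():
    A,B=world(S,*a,z,1.5),world(D,*b,z,1.5);W[k]=(A,B);print(k,A.round(3),B.round(3))
for g in"AB":print(g,[np.linalg.norm(W[f'g{g}_L'][i]-W[f'g{g}_R'][i]).round(3) for i in(0,1)])
E
```

```text
jamtop [ 0.604 -0.315] [ 0.603 -0.316]
honeytop [ 0.573 -0.134] [ 0.571 -0.138]
bayA [ 0.497 -0.242] [ 0.497 -0.241]
bayB [ 0.679 -0.212] [ 0.679 -0.209]
handle [ 0.593 -0.231] [ 0.584 -0.236]
pointer [ 0.435 -0.258] [ 0.436 -0.259]
greenA [0.563 0.003] [ 0.559 -0.002]
gA_L [ 0.541 -0.015] [0.532 0.006]
gA_R [0.583 0.024] [ 0.588 -0.006]
greenB [0.381 0.234] [0.38  0.236]
gB_L [0.35  0.208] [0.341 0.248]
gB_R [0.411 0.264] [0.419 0.23 ]
pottop [ 0.709 -0.002] [ 0.703 -0.013]
millbase [0.459 0.013] [0.455 0.013]
milltop [0.463 0.01 ] [0.455 0.002]
dot [0.566 0.251] [0.565 0.251]
cork [0.584 0.154] [0.579 0.153]
slate [0.555 0.341] [0.551 0.336]
A [np.float64(0.058), np.float64(0.057)]
B [np.float64(0.082), np.float64(0.08)]
```

The smaller green lid, (408,308) in the scene picture, is about 58 mm across, against 81 mm for the other green one. That is the pot_lid. I'll move over the Susan next.

{"api": "carry_out", "payload": {"targets": [[[270,-324,40,-0.4],[270,-324,40,-0.4],[270,-324,40,-0.4],[270,-324,40,-0.4],[270,-324,40,-0.4],[270,-324,40,-0.4],[270,-324,40,-0.4],[407,-850,40,-1.12],[407,-850,40,-1.12],[407,-850,40,-1.12],[407,-850,40,-1.12],[407,-850,40,-1.12],[407,-850,40,-1.12],[407,-850,40,-1.12],[407,-850,40,-1.12],[407,-850,40,-1.12],[407,-850,40,-1.12],[407,-850,40,-1.12],[407,-850,40,-1.12],[407,-850,40,-1.12]]], "hand": 60}}

```text
t: 2.6
position: [0.5878, -0.2246, 0.2381]
tcp_rot: [[-0.171, 0.985, -0.001], [0.985, 0.171, 0.0], [0.001, -0.001, -1.0]]
wrist_force: [0.2, -0.4, 1.0]
gripper_width: 0.0599
```

```bash
python3 - <<'E'
from h import *
s=bot.observe();print(s["joints"].round(2),s["position"],s["tcp_rot"].round(3))
cv2.imwrite("pics/w1.png",cv2.resize(bot.camera("wrist")[:,:,::-1],None,fx=1.5,fy=1.5,interpolation=cv2.INTER_CUBIC))
E
```

```text
[ 0.17  0.4   0.2   1.58 -0.08  1.17  0.56] [ 0.58784606 -0.22460436  0.23806865] [[-0.171  0.985 -0.001]
 [ 0.985  0.171  0.   ]
 [ 0.001 -0.001 -1.   ]]
```

View pics/w1.png

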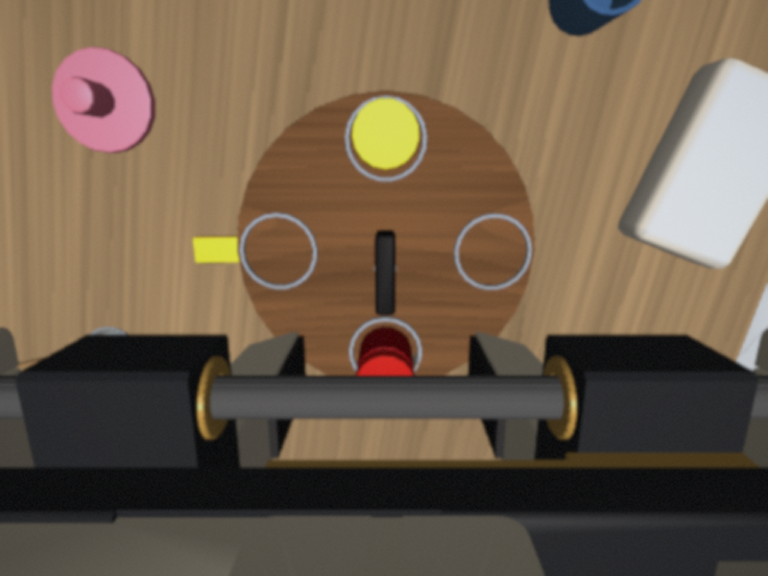

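The wrist view shows the handle at (385,272), upright between the jaws. Honey is at the top (386,133), the empty bays are at (279,251) and (493,251), and the pointer is at (216,250).

```bash
python3 - <<'E'
from h import *
C=cam("wrist")
for n,u,v,z in(("handle",385,272,.12),("bayL",279,251,.031),("bayR",493,251,.031),("honey",386,133,.096),("ptr0",195,250,.01),("ptr1",237,250,.01)):print(n,world(C,u,v,z,1.5).round(4))
a=(world(C,279,251,.031,1.5)+world(C,493,251,.031,1.5))/2;p=world(C,195,250,.01,1.5);print(a,np.arctan2(*(a-p)[::-1]))
E
```

```text
handle [ 0.5871 -0.2243]
bayL [ 0.4971 -0.2415]
bayR [ 0.6785 -0.2102]
honey [ 0.5724 -0.1352]
ptr0 [ 0.4178 -0.258 ]
ptr1 [ 0.4553 -0.2515]
[ 0.58780823 -0.22582838] 0.18700823370136227
```

{"api": "carry_out", "payload": {"targets": [[[0,-1,-60,0],[0,-1,-110,0],[0,-1,-144,0],[0,-1,-144,0],[0,-1,-144,0]]]}}

```text
t: 3.28
position: [0.589, -0.2262, 0.0957]
tcp_rot: [[-0.17, 0.985, 0.001], [0.985, 0.17, -0.001], [-0.001, 0.001, -1.0]]
wrist_force: [0.4, -0.6, 0.8]
gripper_width: 0.0604
```

{"api": "carry_out", "payload": {"targets": [[[0,0,0,0],[0,0,0,0],[0,0,0,0],[0,0,0,0],[0,0,0,0],[0,0,0,0]]], "hand": 8, "grip_force": 25}}

```text
t: 4.03
position: [0.587, -0.2265, 0.0955]
tcp_rot: [[-0.17, 0.985, -0.003], [0.985, 0.17, -0.0], [0.0, -0.003, -1.0]]
wrist_force: [-4.7, -0.1, 5.2]
gripper_width: 0.0125
```

{"api": "carry_out", "payload": {"targets": [[[0,0,0,-0.03],[0,0,0,-0.1],[0,0,0,-0.2],[0,0,0,-0.32],[0,0,0,-0.44],[0,0,0,-0.56],[0,0,0,-0.68],[0,0,0,-0.8],[0,0,0,-0.92],[0,0,0,-1.04],[0,0,0,-1.16],[0,0,0,-1.28],[0,0,0,-1.38],[0,0,0,-1.46],[0,0,0,-1.52],[0,0,0,-1.55],[0,0,0,-1.556],[0,0,0,-1.556],[0,0,0,-1.556],[0,0,0,-1.556]]]}}

```text
t: 6.52
position: [0.5869, -0.2264, 0.0955]
tcp_rot: [[0.983, 0.184, -0.0], [0.184, -0.983, 0.003], [0.0, -0.003, -1.0]]
wrist_force: [-2.5, 1.1, 3.3]
gripper_width: 0.0127
```

```bash
python3 - <<'E'
from h import *
cv2.imwrite("pics/s2.png",cv2.resize(bot.camera("side")[150:350,200:420,::-1],None,fx=3,fy=3,interpolation=cv2.INTER_CUBIC))
E
```

```text
(no output)
```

View pics/s2.png

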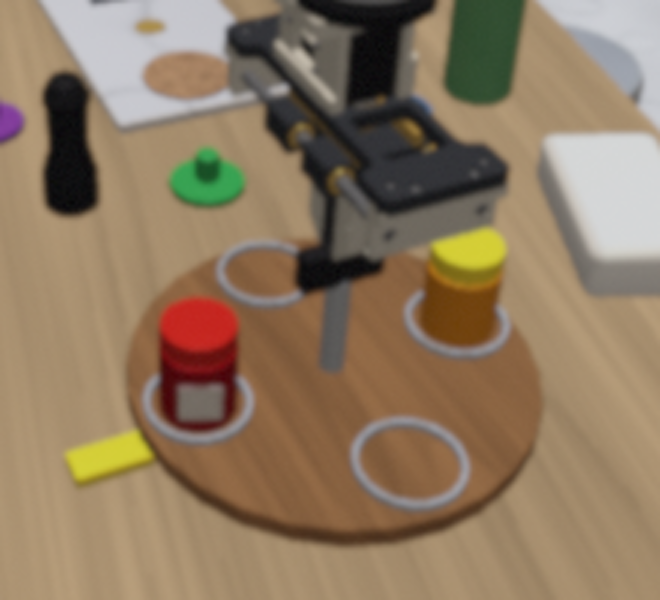

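The jam jar stands in front of the pointer, lid top at (199,325), with the pointer at (110,456). Release, rise and measure the jar.

{"api": "carry_out", "payload": {"targets": [[[0,0,0,0],[0,0,0,0],[0,0,0,0],[0,0,60,0],[0,0,100,0],[-90,-17,100,0],[-90,-17,100,0],[-90,-17,100,0],[-90,-17,100,0]]], "hand": 80}}

```text
t: 7.7
position: [0.4981, -0.243, 0.1959]
tcp_rot: [[0.983, 0.185, 0.001], [0.185, -0.983, 0.003], [0.002, -0.003, -1.0]]
wrist_force: [0.8, 0.6, -0.9]
gripper_width: 0.0801
```

```bash
python3 - <<'E'
from h import *
def lid(n,lo,hi,z):
    im=cv2.cvtColor(bot.camera(n),cv2.COLOR_RGB2HSV);m=cv2.inRange(im,lo,hi)
    k,l,st,c=cv2.connectedComponentsWithStats(m)
    for i in range(1,k):
        if st[i,4]>60:print(n,st[i],world(cam(n),*c[i],z).round(4))
print(bot.observe()["position"])
for n in("scene","side"):lid(n,(0,200,170),(5,255,255),.091)
for n in("scene","side"):lid(n,(25,150,100),(32,255,255),.091)
cv2.imwrite("pics/s3.png",cv2.resize(bot.camera("scene")[:,:,::-1],None,fx=1.5,fy=1.5))
E
```

```text
[ 0.49809337 -0.24303679  0.19585094]
scene [437   0  66   6 264] [0.3806 1.71  ]
scene [406 105  36   8 106] [0.6789 0.5293]
scene [154 220  20  14 224] [ 0.4948 -0.2438]
side [205   0  33   8 201] [0.7528 2.0097]
side [254 250  25  17 326] [ 0.4975 -0.2417]
scene [142 235  12  12  90] [ 0.5022 -0.2849]
scene [229 257  27  24 486] [ 0.6774 -0.2084]
side [344 224  24  19 352] [ 0.6774 -0.2085]
side [222 294  29  17 295] [ 0.4291 -0.3311]
```

View pics/s3.png

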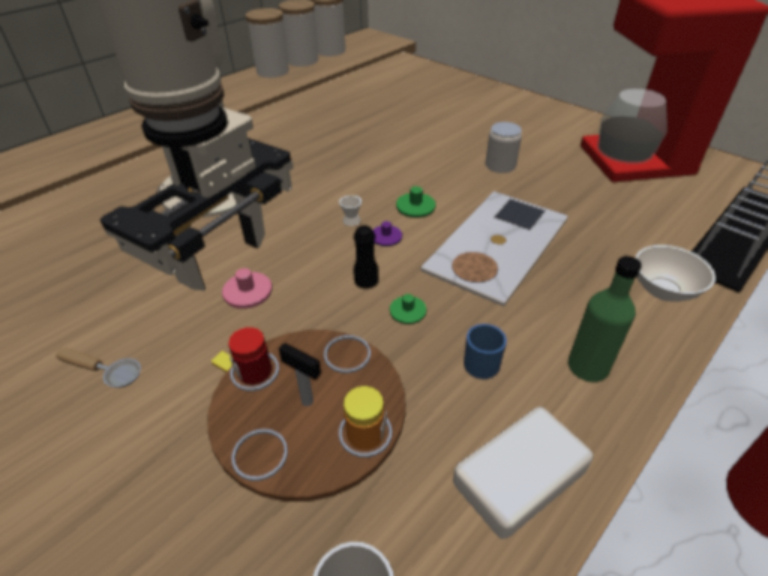

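{"api": "carry_out", "payload": {"targets": [[[-2,0,-50,0],[-2,0,-95,0],[-2,0,-125,0],[-2,0,-143,0],[-2,0,-143,0],[-2,0,-143,0]]]}}

```text
t: 8.7
position: [0.4966, -0.2437, 0.0533]
tcp_rot: [[0.983, 0.185, 0.001], [0.185, -0.983, 0.002], [0.001, -0.002, -1.0]]
wrist_force: [0.1, 0.4, -0.2]
gripper_width: 0.08
```

{"api": "carry_out", "payload": {"targets": [[[0,0,0,0],[0,0,0,0],[0,0,0,0],[0,0,0,0],[0,0,0,0],[0,0,0,0]]], "hand": 35, "grip_force": 25}}

```text
t: 9.45
position: [0.4968, -0.2438, 0.0535]
tcp_rot: [[0.983, 0.185, 0.001], [0.185, -0.983, 0.002], [0.002, -0.002, -1.0]]
wrist_force: [-0.3, 0.4, 3.5]
gripper_width: 0.0459
```

{"api": "carry_out", "payload": {"targets": [[[0,0,20,0],[0,0,50,0],[0,0,90,0],[0,0,130,0],[0,0,170,0],[-10,40,200,0],[-20,80,200,0],[-30,130,200,0],[-40,180,200,0],[-45,230,200,0],[-45,280,200,0],[-45,330,200,0],[-45,380,200,0],[-45,420,200,0],[-45,440,200,0],[-45,450,200,0],[-45,450,200,0],[-45,450,200,0],[-45,450,200,0]]]}}

```text
t: 11.82
position: [0.4521, 0.2049, 0.2536]
tcp_rot: [[0.983, 0.183, 0.001], [0.183, -0.983, 0.002], [0.002, -0.002, -1.0]]
wrist_force: [1.2, -0.1, -0.9]
gripper_width: 0.0456
```

```bash
python3 - <<'E'
from h import *
s=bot.observe();print(s["joints"].round(2))
cv2.imwrite("pics/w4.png",cv2.resize(bot.camera("wrist")[:,:,::-1],None,fx=1.5,fy=1.5,interpolation=cv2.INTER_CUBIC))
E
```

```text
[-0.78  0.14  0.34  1.89 -0.05  1.12 -1.81]
```

View pics/w4.png

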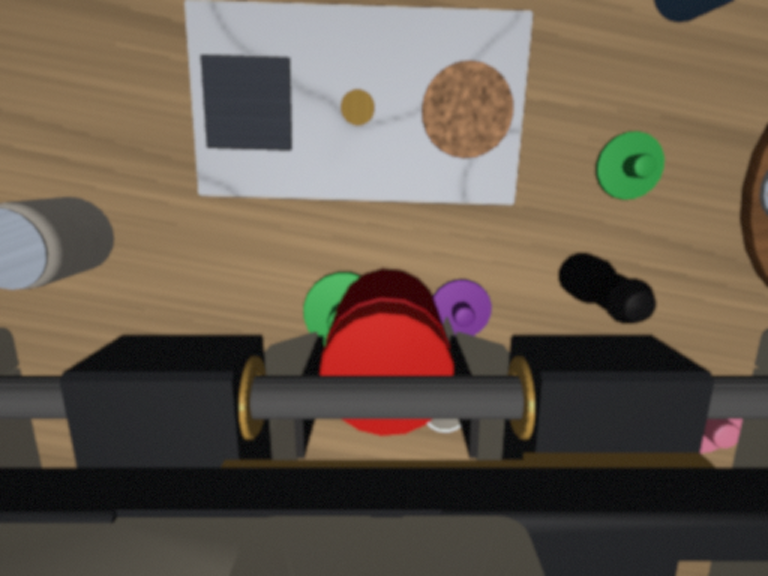

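The jar is held. The wrist view shows the cork at (467,109), brass dot (358,107), slate (247,102), green lid disc (630,165) with its knob at (641,165), and the mill.

```bash
python3 - <<'E'
from h import *
C=cam("wrist")
for n,u,v,z in(("cork",467,109,.016),("dot",358,107,.012),("slate",247,102,.016),("lidknob",645,165,.036),("liddisc",630,165,.012),("millfoot",583,276,.02),("milltop",632,300,.112)):print(n,world(C,u,v,z,1.5).round(4))
for n,u,v in(("TL",186,1),("TR",531,12),("BR",516,204),("BL",198,195)):print(n,world(C,u,v,.012,1.5).round(4))
E
```

```text
cork [0.5803 0.1595]
dot [0.5651 0.2521]
slate [0.5513 0.3458]
lidknob [0.5617 0.0049]
liddisc [0.5618 0.0054]
millfoot [0.4574 0.0209]
milltop [0.4602 0.0236]
TL [0.6197 0.4046]
TR [0.6637 0.124 ]
BR [0.5099 0.0966]
BL [0.4648 0.3822]
```

{"api": "carry_out", "payload": {"targets": [[[40,-15,0,0],[85,-30,0,0],[120,-43,0,0],[128,-46,-30,0],[128,-46,-75,0],[128,-46,-120,0],[128,-46,-160,0],[128,-46,-185,0],[128,-46,-200,0],[128,-46,-207,0],[128,-46,-210,0],[128,-46,-211,0],[128,-46,-211,0]]]}}

```text
t: 13.5
position: [0.5806, 0.1594, 0.0434]
tcp_rot: [[0.983, 0.184, 0.003], [0.184, -0.983, 0.002], [0.003, -0.002, -1.0]]
wrist_force: [-0.9, -1.1, -1.6]
gripper_width: 0.0459
```

{"api": "carry_out", "payload": {"targets": [[[0,-1,-2,0],[0,-1,-2,0],[0,-1,-2,0]]]}}

```text
t: 13.88
position: [0.5809, 0.1583, 0.0416]
tcp_rot: [[0.983, 0.184, 0.003], [0.184, -0.983, 0.002], [0.004, -0.002, -1.0]]
wrist_force: [1.1, -0.2, -1.6]
gripper_width: 0.046
```

{"api": "carry_out", "payload": {"targets": [[[0,0,0,0],[0,0,0,0],[0,0,0,0],[0,0,15,0],[0,0,50,0],[0,0,100,0],[0,0,160,0],[0,-20,210,0],[20,-80,210,0],[20,-140,210,0],[20,-160,210,0],[20,-160,210,0],[20,-160,210,0]]], "hand": 80}}

```text
t: 15.5
position: [0.6009, 0.0011, 0.2517]
tcp_rot: [[0.982, 0.186, 0.003], [0.186, -0.982, 0.004], [0.004, -0.003, -1.0]]
wrist_force: [-0.4, 1.0, -0.6]
gripper_width: 0.0801
```

```bash
python3 - <<'E'
from h import *
s=bot.observe();print(s["joints"].round(2))
cv2.imwrite("pics/w5.png",cv2.resize(bot.camera("wrist")[:,:,::-1],None,fx=1.5,fy=1.5,interpolation=cv2.INTER_CUBIC))
E
```

```text
[-0.4   0.35  0.46  1.65 -0.17  1.18 -1.28]
```

View pics/w5.png

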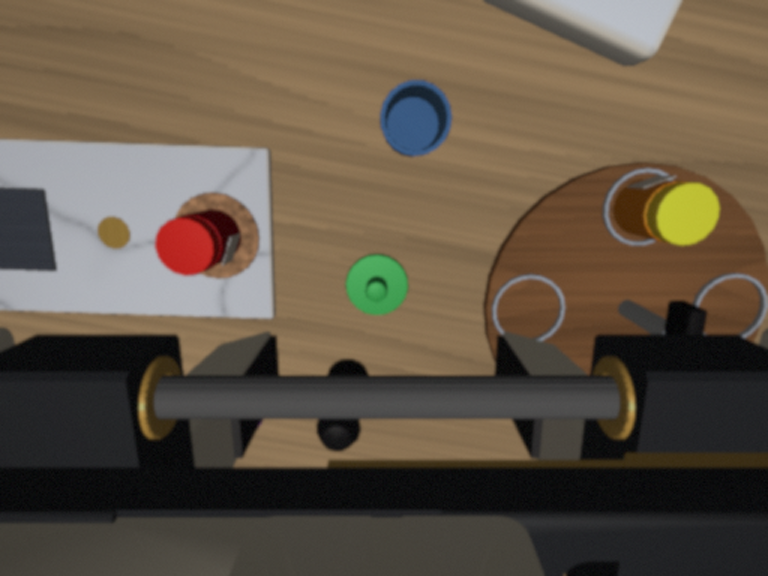

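The wrist view shows the jam upright on the cork at (187,245) for the lid top. The pot rim centre is at (416,117), well clear of everything, the green lid disc is at (377,284) with its knob at (376,289), and the mill is at (345,400).

```bash
python3 - <<'E'
from h import *
C=cam("wrist")
for n,u,v,z in(("pot",416,117,.06),("potbot",415,121,.004),("disc",377,284,.014),("knob",376,289,.036),("jamtop",188,245,.084),("dot",114,232,.012),("cork",217,235,.016),("milltop",339,436,.11)):print(n,world(C,u,v,z,1.5).round(4))
E
```

```text
pot [7.101e-01 1.000e-04]
potbot [ 0.7129 -0.0018]
disc [0.563  0.0044]
knob [0.5637 0.005 ]
jamtop [0.5835 0.1549]
dot [0.5656 0.2517]
cork [0.5814 0.1567]
milltop [0.4583 0.0137]
```

{"api": "carry_out", "payload": {"targets": [[[60,-1,0,0],[109,-2,0,0],[109,-2,-60,0],[109,-2,-120,0],[109,-2,-170,0],[109,-2,-205,0],[109,-2,-222,0],[109,-2,-229,0],[109,-2,-229,0],[109,-2,-229,0]]]}}

```text
t: 16.8
position: [0.7114, -0.0005, 0.0245]
tcp_rot: [[0.982, 0.187, 0.006], [0.187, -0.982, 0.004], [0.007, -0.003, -1.0]]
wrist_force: [-0.0, 0.1, 0.1]
gripper_width: 0.0799
```

{"api": "carry_out", "payload": {"targets": [[[0,0,0,0],[0,0,0,0],[0,0,0,0],[0,0,0,0],[0,0,0,0]]], "hand": 45, "grip_force": 18}}

```text
t: 17.42
position: [0.7116, -0.0004, 0.0249]
tcp_rot: [[0.982, 0.188, 0.006], [0.188, -0.982, 0.004], [0.007, -0.003, -1.0]]
wrist_force: [-0.5, 0.3, 3.5]
gripper_width: 0.0547
```

{"api": "carry_out", "payload": {"targets": [[[0,0,15,0],[0,0,40,0],[0,0,80,0],[0,0,120,0],[0,0,160,0],[0,0,160,0]]]}}

```text
t: 18.18
position: [0.7145, -0.001, 0.1901]
tcp_rot: [[0.982, 0.187, 0.015], [0.187, -0.982, 0.004], [0.015, -0.001, -1.0]]
wrist_force: [0.3, -0.4, -1.5]
gripper_width: 0.0547
```

```bash
python3 - <<'E'
from h import *
s=bot.observe();print(s["joints"].round(2),s["position"])
cv2.imwrite("pics/s6.png",cv2.resize(bot.camera("scene")[100:340,120:440,::-1],None,fx=2.5,fy=2.5,interpolation=cv2.INTER_CUBIC))
E
```

```text
[-0.31  0.61  0.44  1.41 -0.27  1.16 -1.23] [ 0.71454496 -0.00102708  0.19011614]
```

View pics/s6.png

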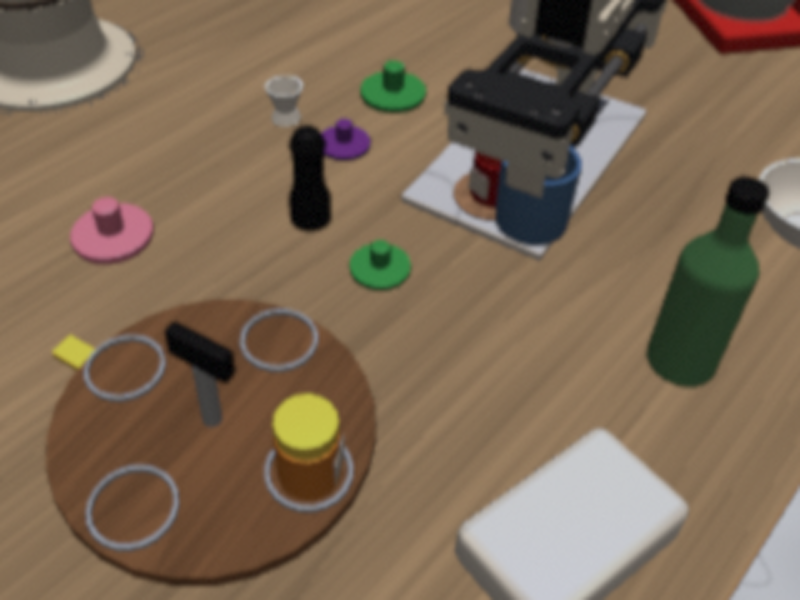

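The pot is lifted cleanly and level, and nothing else moved. I'll carry it to the slate.

{"api": "carry_out", "payload": {"targets": [[[-10,20,0,0],[-30,60,0,0],[-53,110,0,0],[-76,160,0,0],[-99,210,0,0],[-122,260,0,0],[-142,305,0,0],[-157,335,0,0],[-163,347,0,0],[-163,347,-20,0],[-163,347,-60,0],[-163,347,-100,0],[-163,347,-125,0],[-163,347,-138,0],[-163,347,-144,0],[-163,347,-147,0],[-163,347,-148,0],[-163,347,-148,0]]]}}

```text
t: 20.48
position: [0.5508, 0.3459, 0.0408]
tcp_rot: [[0.982, 0.187, 0.012], [0.187, -0.982, 0.005], [0.013, -0.002, -1.0]]
wrist_force: [-0.8, -3.4, 5.1]
gripper_width: 0.0547
```

{"api": "carry_out", "payload": {"targets": [[[0,0,0,0],[0,0,0,0],[0,0,0,0],[0,0,10,0],[0,0,40,0],[0,0,90,0],[0,0,140,0],[13,-60,140,0],[13,-120,140,0],[13,-180,140,0],[13,-240,140,0],[13,-300,140,0],[13,-341,140,0],[13,-341,90,0],[13,-341,40,0],[13,-341,0,0],[13,-341,0,0],[13,-341,0,0]]], "hand": 80}}

```text
t: 22.72
position: [0.5652, 0.0047, 0.0424]
tcp_rot: [[0.982, 0.187, 0.014], [0.187, -0.982, 0.005], [0.015, -0.002, -1.0]]
wrist_force: [-0.9, -0.6, 0.3]
gripper_width: 0.0804
```

```bash
python3 - <<'E'
from h import *
s=bot.observe();print(s["joints"].round(2),s["position"],s["tcp_rot"].round(3))
a=bot.camera("wrist")[150:300,140:360,::-1];b=bot.camera("side")[90:240,200:420,::-1]
cv2.imwrite("pics/w7.png",cv2.resize(np.vstack([a,b]),None,fx=2,fy=2,interpolation=cv2.INTER_CUBIC))
E
```

```text
[-0.38  0.55  0.42  1.92 -0.33  0.73 -1.16] [0.56516545 0.00469363 0.04241212] [[ 0.982  0.187  0.014]
 [ 0.187 -0.982  0.005]
 [ 0.015 -0.002 -1.   ]]
```

View pics/w7.png

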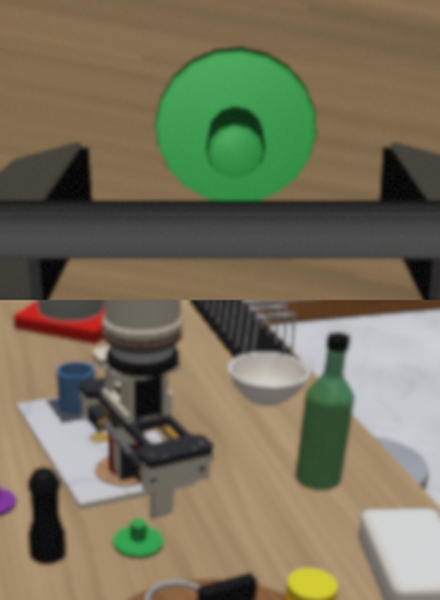

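The knob top is at (236,149) in the crop and the disc at (236,124), centred between the jaws. The pot stands upright on the slate.

```bash
python3 - <<'E'
from h import *
C=cam("wrist")
print(world(C,236,149,.037,2,(140,150)),world(C,236,125,.012,2,(140,150)))
E
```

```text
[0.56283063 0.00471563] [0.56322472 0.00480324]
```

{"api": "carry_out", "payload": {"targets": [[[-2,0,-12,0],[-2,0,-24,0],[-2,0,-25,0],[-2,0,-25,0]]]}}

```text
t: 23.32
position: [0.5636, 0.0048, 0.0177]
tcp_rot: [[0.982, 0.187, 0.015], [0.187, -0.982, 0.005], [0.016, -0.002, -1.0]]
wrist_force: [0.8, -0.3, -0.0]
gripper_width: 0.0799
```

{"api": "carry_out", "payload": {"targets": [[[0,0,0,0],[0,0,0,0],[0,0,0,0],[0,0,0,0],[0,0,0,0],[0,0,0,0]]], "hand": 10, "grip_force": 15}}

```text
t: 24.08
position: [0.5636, 0.0048, 0.0177]
tcp_rot: [[0.982, 0.187, 0.015], [0.187, -0.982, 0.005], [0.016, -0.002, -1.0]]
wrist_force: [0.7, 0.5, -0.3]
gripper_width: 0.0249
```

{"api": "carry_out", "payload": {"targets": [[[0,0,20,0],[0,0,60,0],[0,0,110,0],[0,0,170,0],[0,20,200,0],[-25,60,220,0],[-50,110,220,0],[-75,160,220,0],[-95,210,220,0],[-105,260,220,0],[-108,300,220,0],[-108,330,220,0],[-108,340,220,0],[-108,340,220,0],[-108,340,220,0]]]}}

```text
t: 25.95
position: [0.4562, 0.3429, 0.2381]
tcp_rot: [[0.983, 0.184, 0.015], [0.184, -0.983, 0.004], [0.016, -0.002, -1.0]]
wrist_force: [0.2, 0.3, -0.6]
gripper_width: 0.01
```

```bash
python3 - <<'E'
from h import *
s=bot.observe();print(s["joints"].round(2),s["position"],s["tcp_rot"].round(3))
cv2.imwrite("pics/w8.png",cv2.resize(bot.camera("wrist")[:,:,::-1],None,fx=1.5,fy=1.5,interpolation=cv2.INTER_CUBIC))
E
```

```text
[-0.97  0.29  0.33  1.75 -0.1   1.11 -1.99] [0.45619701 0.34285898 0.23808127] [[ 0.983  0.184  0.015]
 [ 0.184 -0.983  0.004]
 [ 0.016 -0.002 -1.   ]]
```

View pics/w8.png

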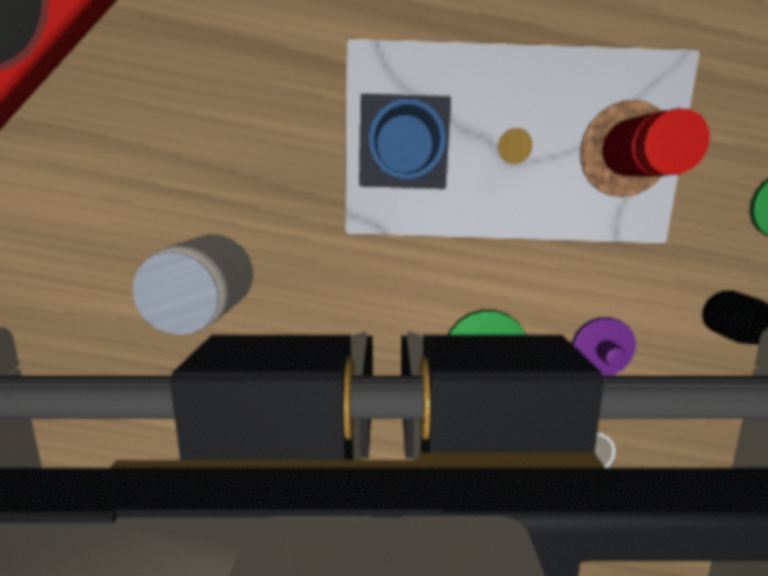

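I began lifting before the fingers had shut: the width was still 25 mm and closing. So the hand is empty and the lid is still on the counter. The view gives the pot rim at (408,137) on the slate. I'll go back for the lid with the hand opened less.

{"api": "carry_out", "payload": {"targets": [[[107,-60,0,0],[107,-120,0,0],[107,-180,0,0],[107,-240,0,0],[107,-300,0,0],[107,-338,0,0],[107,-338,-60,0],[107,-338,-120,0],[107,-338,-170,0],[107,-338,-197,0],[107,-338,-197,0],[107,-338,-197,0],[107,-338,-197,0]]], "hand": 50}}

```text
t: 27.62
position: [0.5647, 0.0048, 0.0429]
tcp_rot: [[0.983, 0.184, 0.019], [0.184, -0.983, 0.005], [0.019, -0.001, -1.0]]
wrist_force: [0.3, 0.1, 0.4]
gripper_width: 0.0501
```

```bash
python3 - <<'E'
from h import *
P=np.eye(4)
s={"position":np.array([.4562,.34286,.23808]),"tcp_rot":np.array([[.983,.184,.015],[.184,-.983,.004],[.016,-.002,-1]])}
C=cam("wrist",s);print("pot",world(C,408,137,.076,1.5),"slate",world(C,405,141,.016,1.5),"dot",world(C,515,146,.012,1.5))
print(bot.observe()["position"])
cv2.imwrite("pics/w9.png",cv2.resize(bot.camera("wrist")[150:300,140:360,::-1],None,fx=2,fy=2,interpolation=cv2.INTER_CUBIC))
E
```

```text
pot [0.54984174 0.34522973] slate [0.5511659 0.3453264] dot [0.56468908 0.25211921]
[0.56469331 0.00477173 0.0428834 ]
```

View pics/w9.png

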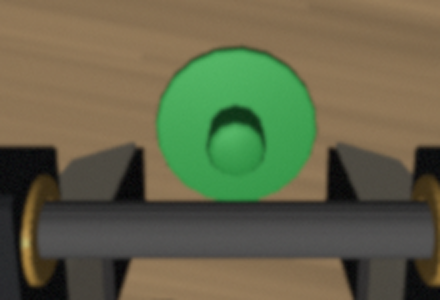

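The lid hasn't moved: knob at (236,149), disc at (237,124). Descend and close fully.

{"api": "carry_out", "payload": {"targets": [[[-2,0,-12,0],[-2,0,-24,0],[-2,0,-25,0],[-2,0,-25,0]]]}}

```text
t: 28.18
position: [0.5623, 0.0048, 0.0173]
tcp_rot: [[0.983, 0.184, 0.018], [0.184, -0.983, 0.005], [0.018, -0.001, -1.0]]
wrist_force: [1.7, 0.7, 0.5]
gripper_width: 0.0498
```

{"api": "carry_out", "payload": {"targets": [[[0,0,0,0],[0,0,0,0],[0,0,0,0],[0,0,0,0],[0,0,0,0],[0,0,0,0],[0,0,0,0]]], "hand": 10, "grip_force": 15}}

```text
t: 29.05
position: [0.5622, 0.0048, 0.0173]
tcp_rot: [[0.983, 0.184, 0.017], [0.184, -0.983, 0.005], [0.018, -0.002, -1.0]]
wrist_force: [0.7, 0.3, -0.3]
gripper_width: 0.0096
```

{"api": "carry_out", "payload": {"targets": [[[0,0,10,0],[0,0,30,0],[0,0,70,0],[0,0,110,0],[0,0,130,0],[0,0,130,0]]]}}

```text
t: 29.8
position: [0.5639, 0.0049, 0.1496]
tcp_rot: [[0.983, 0.184, 0.022], [0.184, -0.983, 0.006], [0.023, -0.002, -1.0]]
wrist_force: [-0.3, 0.3, -0.4]
gripper_width: 0.01
```

The width went to 10 mm, so the knob wasn't between the pads. Look.

```bash
python3 - <<'E'
from h import *
a=bot.camera("wrist")[100:300,120:380,::-1];b=bot.camera("side")[120:320,180:440,::-1];c=bot.camera("scene")[120:320,170:430,::-1]
cv2.imwrite("pics/w10.png",cv2.resize(np.hstack([a,b,c]),None,fx=1,fy=1) if 0 else np.hstack([cv2.resize(x,None,fx=1.5,fy=1.5,interpolation=cv2.INTER_CUBIC) for x in (a,b)]))
E
```

```text
(no output)
```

View pics/w10.png

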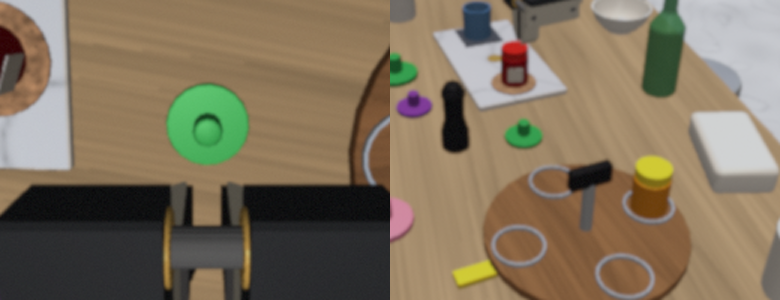

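```bash
python3 - <<'E'
from h import *
s=bot.observe();C=cam("wrist");D=cam("side")
print(world(C,208,126,.012,1.5,(120,100)),world(C,208,132,.037,1.5,(120,100)))
print("side",world(D,524-390,135,.012,1.5,(180,120)),world(D,524-390,127,.037,1.5,(180,120)))
p=s["position"]
for P in(p,[.563,.0048,.014],[.563,.0048,.038]):
  for c,n,o in((C,'w',(120,100)),(D,'s',(180,120))):
    u=pix(c,P);print(n,np.round([(u[0]-o[0])*1.5,(u[1]-o[1])*1.5]))
E
```

```text
[0.5580345 0.0038909] [0.55938322 0.00420119]
side [0.56166595 0.00248122] [ 0.55821625 -0.01095884]
w [208. 185.]
s [134.  58.]
w [208. 119.]
s [134. 133.]
w [208. 127.]
s [134. 120.]
```

```bash
python3 - <<'E'
from h import *
s=bot.observe();p=s["position"];o=[]
for n in("side","scene"):
    C=cam(n);im=bot.camera(n)[:,:,::-1].copy();u,v=pix(C,p);x,y=int(u)-50,int(v)-60
    im=cv2.resize(im[y:y+100,x:x+100],None,fx=4,fy=4,interpolation=cv2.INTER_CUBIC)
    for k in(0,10,20,30):
        a,b=pix(C,p+[0,0,k/1000]);a,b=int((a-x)*4),int((b-y)*4);cv2.line(im,(a-60,b),(a-30,b),(255,0,255),1);cv2.line(im,(a+30,b),(a+60,b),(255,0,255),1)
    o.append(im)
cv2.imwrite("pics/t.png",np.hstack(o))
E
```

```text
(no output)
```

View pics/t.png

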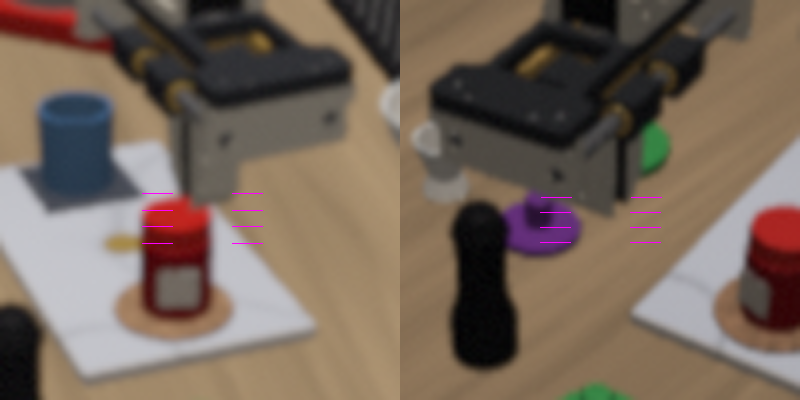

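Both views put the real fingertips about 23 mm above the reported TCP, so the pads closed just over the knob. The lid has slid slightly, to about (.5585,.004). I'll allow for the shorter fingers and feel down onto the disc.

{"api": "carry_out", "payload": {"targets": [[[-5,-1,0,0],[-5,-1,0,0],[-5,-1,-50,0],[-5,-1,-100,0],[-5,-1,-130,0],[-5,-1,-145,0],[-5,-1,-149,0],[-5,-1,-149,0],[-5,-1,-149,0]]], "hand": 50}}

```text
t: 31.18
position: [0.5574, 0.0038, -0.0017]
tcp_rot: [[0.983, 0.184, 0.017], [0.184, -0.983, 0.005], [0.018, -0.001, -1.0]]
wrist_force: [0.0, -0.1, 0.1]
gripper_width: 0.0498
```

{"api": "carry_out", "payload": {"targets": [[[0,0,-2,0],[0,0,-4,0],[0,0,-4,0]]]}}

```text
t: 31.55
position: [0.5573, 0.0039, -0.0057]
tcp_rot: [[0.983, 0.184, 0.017], [0.184, -0.983, 0.005], [0.018, -0.002, -1.0]]
wrist_force: [-0.3, -0.8, 0.8]
gripper_width: 0.0499
```

{"api": "carry_out", "payload": {"targets": [[[1,0,-2,0],[1,0,-3,0],[1,0,-3,0]]]}}

```text
t: 31.92
position: [0.5582, 0.0039, -0.0089]
tcp_rot: [[0.983, 0.184, 0.017], [0.184, -0.983, 0.005], [0.018, -0.002, -1.0]]
wrist_force: [-0.1, 0.6, -0.2]
gripper_width: 0.0501
```

{"api": "carry_out", "payload": {"targets": [[[0,0,0,0],[0,0,0,0],[0,0,0,0],[0,0,0,0],[0,0,0,0],[0,0,0,0],[0,0,0,0]]], "hand": 12}}

```text
t: 32.8
position: [0.5582, 0.0039, -0.0089]
tcp_rot: [[0.983, 0.184, 0.017], [0.184, -0.983, 0.005], [0.018, -0.002, -1.0]]
wrist_force: [-0.1, 0.5, 0.4]
gripper_width: 0.0194
```

Knob gripped (19.4 mm). Lift and carry to the pot at (.550,.3455), looking before lowering.

{"api": "carry_out", "payload": {"targets": [[[0,0,10,0],[0,0,30,0],[0,0,70,0],[0,0,120,0],[0,20,150,0],[-2,60,160,0],[-3,110,160,0],[-4,160,160,0],[-5,210,160,0],[-6,260,160,0],[-7,300,160,0],[-8,330,160,0],[-8,342,150,0],[-8,342,130,0],[-8,342,110,0],[-8,342,100,0],[-8,342,100,0],[-8,342,100,0]]]}}

```text
t: 35.05
position: [0.5509, 0.3456, 0.0916]
tcp_rot: [[0.983, 0.183, 0.018], [0.183, -0.983, 0.005], [0.018, -0.002, -1.0]]
wrist_force: [0.7, 0.0, -0.1]
gripper_width: 0.0192
```

```bash
python3 - <<'E'
from h import *
o=[]
for n,x,y in(("side",190,80),("scene",270,90)):
    im=bot.camera(n)[y:y+110,x:x+130,::-1];o.append(cv2.resize(im,None,fx=3,fy=3,interpolation=cv2.INTER_CUBIC))
cv2.imwrite("pics/l.png",np.hstack(o))
E
```

```text
(no output)
```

View pics/l.png

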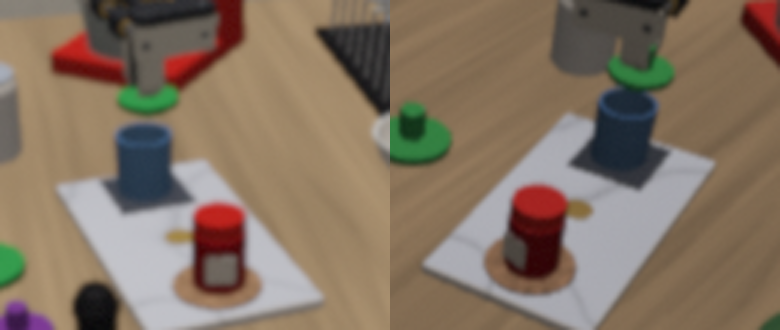

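```bash
python3 - <<'E'
from h import *
D=cam("side");S=cam("scene")
print("lid",world(D,148,96,.112,3,(190,80)),world(S,642-390,70,.112,3,(270,90)))
print("pot",world(D,144,133,.076,3,(190,80)),world(S,627-390,104,.076,3,(270,90)))
for z in(.112,.076):
  for c,o in((D,(190,80)),(S,(270,90))): print(z,[(a-b)*3 for a,b in zip(pix(c,[.5505,.3455,z]),o)])
E
```

```text
lid [0.55359825 0.34774063] [0.55628198 0.34534757]
pot [0.54816239 0.34453407] [0.55064456 0.34047791]
0.112 [np.float64(144.17431642046378), np.float64(96.22798311461285)]
0.112 [np.float64(245.57113447196286), np.float64(66.72976155344975)]
0.076 [np.float64(145.23173391378702), np.float64(131.35196835126982)]
0.076 [np.float64(238.79527761360083), np.float64(100.79168797110573)]
```

{"api": "carry_out", "payload": {"targets": [[[-4,-3,0,0],[-4,-3,-8,0],[-4,-3,-16,0],[-4,-3,-22,0],[-4,-3,-26,0],[-4,-3,-28,0],[-4,-3,-29,0],[-4,-3,-29,0]]]}}

```text
t: 36.15
position: [0.547, 0.3431, 0.0631]
tcp_rot: [[0.983, 0.184, 0.018], [0.184, -0.983, 0.006], [0.019, -0.002, -1.0]]
wrist_force: [0.9, -0.9, -0.0]
gripper_width: 0.0196
```

{"api": "carry_out", "payload": {"targets": [[[0,0,-1,0],[0,0,-2,0],[0,0,-2,0],[0,0,-2,0]]]}}

```text
t: 36.65
position: [0.5472, 0.3432, 0.0612]
tcp_rot: [[0.983, 0.184, 0.019], [0.184, -0.983, 0.006], [0.02, -0.002, -1.0]]
wrist_force: [-0.4, 0.3, -0.0]
gripper_width: 0.0195
```

{"api": "carry_out", "payload": {"targets": [[[0,0,-1,0],[0,0,-2,0],[0,0,-2,0],[0,0,-2,0]]]}}

```text
t: 37.15
position: [0.5477, 0.3435, 0.0612]
tcp_rot: [[0.983, 0.184, 0.02], [0.184, -0.983, 0.007], [0.021, -0.003, -1.0]]
wrist_force: [-3.2, -1.9, 11.9]
gripper_width: 0.0194
```

The lid met the rim at the expected height (12 N). Release, rise, then turn and move toward the mill.

{"api": "carry_out", "payload": {"targets": [[[0,0,1,0],[0,0,1,0],[0,0,1,0],[0,0,1,0],[0,0,20,0],[0,0,60,0],[0,0,110,0],[0,0,160,0],[-30,-50,190,-0.18],[-60,-110,190,-0.36],[-80,-160,190,-0.54],[-90,-213,190,-0.72],[-90,-213,190,-0.9],[-90,-213,190,-1.08],[-90,-213,190,-1.26],[-90,-213,190,-1.44],[-90,-213,190,-1.6],[-90,-213,190,-1.6],[-90,-213,190,-1.6],[-90,-213,190,-1.6]]], "hand": 60}}

```text
t: 39.65
position: [0.4795, 0.1193, 0.2307]
tcp_rot: [[0.178, -0.984, -0.012], [-0.984, -0.178, -0.002], [-0.0, 0.012, -1.0]]
wrist_force: [0.2, 0.5, -0.0]
gripper_width: 0.0601
```

```bash
python3 - <<'E'
from h import *
s=bot.observe();print(s["joints"].round(2),s["position"],s["tcp_rot"].round(3))
a=cv2.resize(bot.camera("wrist")[:300,:,::-1],None,fx=1.5,fy=1.5,interpolation=cv2.INTER_CUBIC)
b=cv2.resize(bot.camera("side")[80:155,190:318,::-1],(256,150),interpolation=cv2.INTER_CUBIC);c=cv2.resize(bot.camera("scene")[90:165,275:403,::-1],(256,150),interpolation=cv2.INTER_CUBIC)
d=np.zeros((150,768,3),np.uint8);d[:,:256]=b;d[:,256:512]=c
cv2.imwrite("pics/m.png",np.vstack([a,d]))
E
```

```text
[-1.4   0.66  1.56  1.93 -0.69  1.3  -2.57] [0.47953967 0.11932854 0.23071585] [[ 0.178 -0.984 -0.012]
 [-0.984 -0.178 -0.002]
 [-0.     0.012 -1.   ]]
```

View pics/m.png

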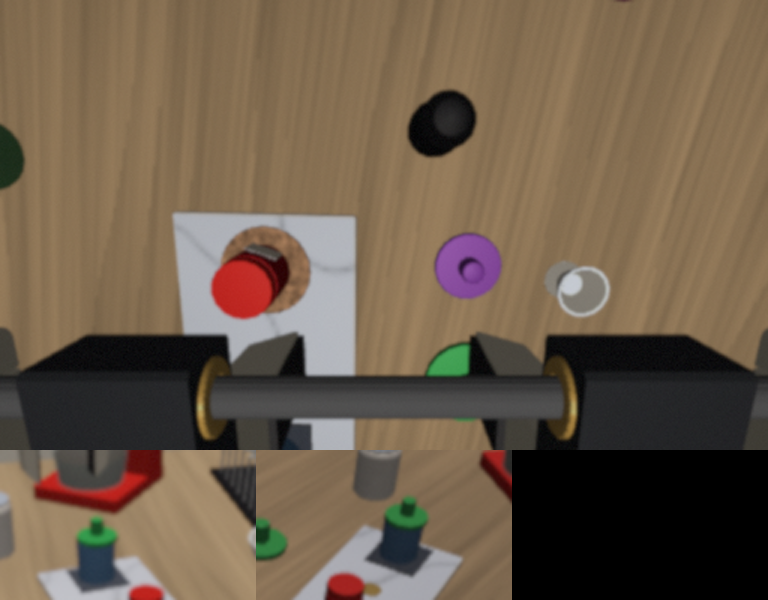

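The lid sits level on the pot and the jam is fine. Mill head is at (448,119), with foot edges at left 408 and bottom 157. Joints 3 and 7 are at their limits because I turned the wrong way, so I'll unwind the other way (half a turn gives the same grasp).

```bash
python3 - <<'E'
from h import *
C=cam("wrist");f=lambda P:[(a+.5)*1.5-.5 for a in pix(C,P)]
print("head",world(C,448,119,.1,1.5))
for x,y in((.459,.013),(.455,.013),(.458,.016)):
    t=np.linspace(0,6.28,60);q=np.array([f([x+.022*np.cos(a),y+.022*np.sin(a),.01]) for a in t]);h=np.array([f([x+.019*np.cos(a),y+.019*np.sin(a),.1]) for a in t])
    print(x,y,"foot L,B",q[:,0].min(),q[:,1].max(),"head R,T",h[:,0].max(),h[:,1].min())
E
```

```text
head [0.45689387 0.01678647]
0.459 0.013 foot L,B 404.87067453881406 152.03179232076062 head R,T 475.5489962247483 80.23553945440864
0.455 0.013 foot L,B 409.59278096659034 152.91193511597848 head R,T 481.6026429269866 81.46474957245294
0.458 0.016 foot L,B 405.3730624977118 155.89340701265962 head R,T 476.006119299923 85.58104821384416
```

{"api": "carry_out", "payload": {"targets": [[[0,0,5,0.1],[0,0,10,0.28],[0,0,15,0.46],[0,0,20,0.64],[0,0,20,0.82],[0,0,20,1.0],[0,0,20,1.18],[0,0,20,1.36],[0,0,20,1.54],[0,0,20,1.72],[0,0,20,1.9],[0,0,20,2.08],[0,0,20,2.26],[0,0,20,2.44],[0,0,20,2.62],[0,0,20,2.8],[0,0,20,2.98],[0,0,20,3.1],[0,0,20,3.12],[0,0,20,3.12]]]}}

```text
t: 42.3
position: [0.4796, 0.1203, 0.2514]
tcp_rot: [[-0.155, 0.988, 0.013], [0.988, 0.155, 0.001], [-0.001, 0.013, -1.0]]
wrist_force: [0.3, -0.8, 0.1]
gripper_width: 0.0599
```

```bash
python3 - <<'E'
from h import *
s=bot.observe();print(s["joints"].round(2),s["position"],s["tcp_rot"].round(3))
E
```

```text
[-1.12  0.17  0.92  1.92 -0.15  1.11  0.02] [0.47957024 0.12028202 0.25138337] [[-0.155  0.988  0.013]
 [ 0.988  0.155  0.001]
 [-0.001  0.013 -1.   ]]
```

{"api": "carry_out", "payload": {"targets": [[[-12,-50,0,0],[-23,-102,0,0],[-23,-102,0,0],[-23,-102,-30,0],[-23,-102,-80,0],[-23,-102,-130,0],[-23,-102,-170,0],[-23,-102,-195,0],[-23,-102,-208,0],[-23,-102,-214,0],[-23,-102,-214,0],[-23,-102,-214,0]]], "hand": 70}}

```text
t: 43.8
position: [0.4574, 0.0186, 0.0382]
tcp_rot: [[-0.155, 0.988, 0.014], [0.988, 0.155, 0.002], [-0.001, 0.014, -1.0]]
wrist_force: [0.1, 0.3, -0.2]
gripper_width: 0.0701
```

{"api": "carry_out", "payload": {"targets": [[[0,0,-2,0],[0,0,-3,0],[0,0,-3,0]]]}}

```text
t: 44.18
position: [0.4574, 0.0186, 0.0353]
tcp_rot: [[-0.155, 0.988, 0.014], [0.988, 0.155, 0.002], [-0.001, 0.015, -1.0]]
wrist_force: [0.6, 0.2, -0.4]
gripper_width: 0.0701
```

{"api": "carry_out", "payload": {"targets": [[[0,0,0,0],[0,0,0,0],[0,0,0,0],[0,0,0,0],[0,0,0,0],[0,0,0,0],[0,0,0,0]]], "hand": 22, "grip_force": 25}}

```text
t: 45.05
position: [0.4573, 0.0187, 0.0353]
tcp_rot: [[-0.155, 0.988, 0.014], [0.988, 0.155, 0.002], [-0.0, 0.014, -1.0]]
wrist_force: [-0.7, -1.0, 1.4]
gripper_width: 0.0354
```

{"api": "carry_out", "payload": {"targets": [[[0,0,10,0],[0,0,30,0],[0,0,70,0],[0,0,110,0],[0,0,150,0],[0,0,160,0],[0,0,160,0]]]}}

```text
t: 45.92
position: [0.4573, 0.0192, 0.1954]
tcp_rot: [[-0.156, 0.988, 0.015], [0.988, 0.156, 0.003], [0.001, 0.015, -1.0]]
wrist_force: [-0.6, -0.5, -2.3]
gripper_width: 0.0347
```

```bash
python3 - <<'E'
from h import *
s=bot.observe();print(s["joints"].round(2),s["position"])
for n in("scene","side"):
    C=cam(n);im=cv2.cvtColor(bot.camera(n),cv2.COLOR_RGB2GRAY)
    u,v=pix(C,s["position"]+[0,0,-.02]);u0,v0=int(u)-40,int(v)-40
    w=im[v0:v0+80,u0:u0+80]<40;k,l,st,c=cv2.connectedComponentsWithStats(w.astype(np.uint8))
    print(n,(u0,v0),[ (st[i].tolist(),c[i].round(1).tolist()) for i in range(1,k) if st[i,4]>60],"foot expected",pix(C,s["position"]+[0,0,-.0353]))
E
```

```text
[-1.02  0.18  1.03  2.07 -0.19  0.97  0.26] [0.45727865 0.01917401 0.19540412]
scene (202, 88) [([30, 0, 20, 52, 769], [38.4, 26.0])] foot expected (np.float64(242.95951339760816), np.float64(134.08882147267548))
side (180, 108) [([31, 0, 19, 52, 826], [39.1, 25.7])] foot expected (np.float64(220.48250314729978), np.float64(155.12994703852019))
```

Mill held upright: the foot is where expected in both views. Carry it to the brass dot.

{"api": "carry_out", "payload": {"targets": [[[5,15,0,0],[20,45,0,0],[40,87,0,0],[60,130,0,0],[80,173,0,0],[96,208,0,0],[104,226,0,0],[108,233,0,0],[108,233,-20,0],[108,233,-60,0],[108,233,-95,0],[108,233,-120,0],[108,233,-135,0],[108,233,-140,0],[108,233,-143,0],[108,233,-143,0],[108,233,-143,0]]]}}

```text
t: 48.15
position: [0.5647, 0.2521, 0.052]
tcp_rot: [[-0.156, 0.988, 0.014], [0.988, 0.156, 0.002], [0.0, 0.014, -1.0]]
wrist_force: [-0.0, 0.1, -1.2]
gripper_width: 0.0349
```

{"api": "carry_out", "payload": {"targets": [[[0,0,-1,0],[0,0,-2,0],[0,0,-2,0]]]}}

```text
t: 48.52
position: [0.5646, 0.2522, 0.0499]
tcp_rot: [[-0.156, 0.988, 0.013], [0.988, 0.156, 0.002], [0.0, 0.014, -1.0]]
wrist_force: [-0.1, 0.5, -1.6]
gripper_width: 0.035
```

{"api": "carry_out", "payload": {"targets": [[[0,0,-1,0],[0,0,-2,0],[0,0,-2,0],[0,0,-2,0]]]}}

```text
t: 49.02
position: [0.5646, 0.2522, 0.0479]
tcp_rot: [[-0.156, 0.988, 0.013], [0.988, 0.156, 0.002], [0.0, 0.014, -1.0]]
wrist_force: [0.6, 0.2, -2.2]
gripper_width: 0.035
```

{"api": "carry_out", "payload": {"targets": [[[0,0,-1,0],[0,0,-2,0],[0,0,-2,0],[0,0,-2,0]]]}}

```text
t: 49.52
position: [0.5652, 0.2524, 0.0473]
tcp_rot: [[-0.156, 0.988, 0.014], [0.988, 0.156, 0.003], [0.001, 0.014, -1.0]]
wrist_force: [-3.7, -0.0, 8.2]
gripper_width: 0.0347
```

The mill is down (8 N). Release, rise and step aside for the final check.

{"api": "carry_out", "payload": {"targets": [[[0,0,1,0],[0,0,1,0],[0,0,1,0],[0,0,1,0],[0,0,1,0],[0,0,25,0],[0,0,70,0],[0,0,120,0],[0,0,180,0],[-30,-40,220,0],[-60,-90,230,0],[-60,-140,230,0],[-60,-150,230,0],[-60,-150,230,0],[-60,-150,230,0],[-60,-150,230,0]]], "hand": 70}}

```text
t: 51.52
position: [0.5052, 0.1038, 0.2769]
tcp_rot: [[-0.158, 0.987, 0.014], [0.987, 0.158, 0.003], [0.0, 0.014, -1.0]]
wrist_force: [-0.3, -0.2, 0.1]
gripper_width: 0.0702
```

```bash
python3 - <<'E'
from h import *
s=bot.observe();print(s["joints"].round(2),s["position"])
w=cv2.resize(bot.camera("wrist")[:250,:,::-1],(614,300),interpolation=cv2.INTER_CUBIC)
b=cv2.resize(bot.camera("side")[90:210,190:330,::-1],(350,300),interpolation=cv2.INTER_CUBIC);c=cv2.resize(bot.camera("scene")[100:220,270:410,::-1],(350,300),interpolation=cv2.INTER_CUBIC)
o=np.zeros((600,700,3),np.uint8);o[:300,:614]=w;o[300:,:350]=b;o[300:,350:]=c;cv2.imwrite("pics/f.png",o)
E
```

```text
[-1.13  0.22  1.01  1.84 -0.2   1.18  0.11] [0.50520258 0.10380017 0.27693865]
```

View pics/f.png

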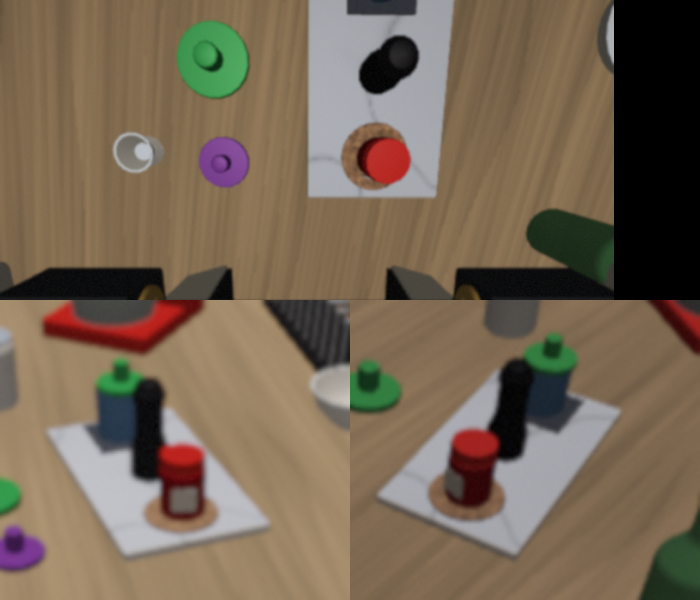

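All three stand upright. Wrist panel: jam lid (388,161), cork (376,156), mill foot edges left 359 and bottom 94, head (402,54). Green lid: (122,382) in side, (551,357) in scene.

```bash
python3 - <<'E'
from h import *
C=cam("wrist");D=cam("side");S=cam("scene")
print("jam",world(C,388,161,.084,1.2),"cork",world(C,376,156,.016,1.2))
print("mill head",world(C,402,54,.118,1.2))
t=np.linspace(0,6.28,60);q=np.array([pix(C,[.565+.022*np.cos(a),.252+.022*np.sin(a),.02]) for a in t])*1.2;print("mill foot L,B if centred",q[:,0].min(),q[:,1].max())
print("mill base side",world(D,150,468-300,.012,2.5,(190,90)),"scene",world(S,507-350,448-300,.012,2.5,(270,100)))
print("lid disc",world(D,122,382-300,.084,2.5,(190,90)),world(S,551-350,357-300,.084,2.5,(270,100)))
print("lid knob",world(D,121,364-300,.106,2.5,(190,90)),world(S,553-350,340-300,.106,2.5,(270,100)))
E
```

```text
jam [0.58067092 0.15768639] cork [0.58120614 0.15880167]
mill head [0.56559637 0.249297  ]
mill foot L,B if centred 359.49161250336806 90.52791646204764
mill base side [0.56598512 0.2600973 ] scene [0.56632777 0.2535317 ]
lid disc [0.54947173 0.3368115 ] [0.55437725 0.33937339]
lid knob [0.54897462 0.33699636] [0.55365189 0.33755969]
```

All within tolerance, so I'm handing in.

```bash
python3 -c "
from bench import bot
print(bot.job_done())"
```

```text
the job is handed in; nothing more can be done
None
```

I did every step of the task and handed the job in at about 52 s; the hand-in gave no verdict. I turned the Susan by −1.56 rad to bring the jam jar to the pointer. Then I put the jam on the cork, the pot on the slate, the green lid on the pot and the mill on the brass dot.

**Last checks:**
- **Jam:** about 1–2 mm from the cork's centre, upright.
- **Pot:** about 1–2 mm from the slate's centre. I measured this before putting the lid on, not after.
- **Lid:** looks level and met the rim at the expected height. The last measurement put it about 5 mm off the pot's centre, with the limit at 9 mm. The plug has about 5 mm of play in the mouth.
- **Mill:** about 3 mm from the board's centre by the wrist camera. The scene camera agreed within 2 mm, but a rough side-camera reading put it about 8 mm off. All are within the 15 mm limit.
- **Honey:** about where its bay should be after the turn, last seen upright while I was fetching the lid. It was not in the final picture.

**What went wrong:**
- **Lid grasp:** my first two tries closed above the knob, because the real fingertips sit about 23 mm higher than the reported TCP. The lid slid about 4 mm, and I picked it up on the third try.
- **Wrist turn:** one turn went the wrong way and brought joints 3 and 7 to their limits. I unwound it the other way.

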